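# Close the reagent carton and read its shock indicator through the lens

### The job

Close the carton by folding the short flap down flat first and then the long flap down flat over it. Then take the hand lens off its rest by the handle and hold it level over the round shock indicator on the closed carton, centred over it and at the focal height shown by the tip of the stand's pointer; finish while still holding it there, still and touching nothing else. Leave the stand, its pointer and the glassware alone.

Things in the scene. Friction and masses are not known exactly. Their poses are not given: they have to be found in the camera images.
- carton: Open cardboard carton fixed on the bench, 160 (x) x 170 (y) x 100 mm high, 4 mm walls, filled with small bottles below the rim. Origin at the centre of its underside, z up. A short flap is hinged along its -y top edge, a long flap along its +y top edge; both stand open at the start, upright or leaning outward by up to 35 degrees
- flap_short (a joint): angle of the short flap (rad): 0 = folded flat over the opening, 1.57 = upright, up to 2.3 = leaning outward. The flap is 75 mm long from hinge to free edge, 158 mm wide along the carton's x, 4 mm thick, and stays where it is left (stiff crease, under 2 N at the free edge moves it)
- flap_long (a joint): angle of the long flap (rad), same meaning. 115 mm from hinge to free edge, 158 mm wide, 4 mm thick, closes over the short flap; same stiffness. Carries the shock indicator on its outer face
- short_hinge (a point): middle of the short flap's hinge line, at half the flap's thickness (carton frame 0, -85, 102 mm); the hinge runs along the carton's x
- long_hinge (a point): middle of the long flap's hinge line, at half the flap's thickness (carton frame 0, 85, 106 mm); the hinge runs along the carton's x
- indicator (a point): centre of the top face of the shock indicator, a white disc 32 mm across and 5 mm thick on the outer face of the long flap, 85 mm from its hinge and midway along it; with the flap shut it faces up over the middle of the carton at 113 mm above the bench. Its z points out of the face
- pointer_tip (a point): tip of a horizontal steel pointer on a slim stand beyond the carton's +x side; its height (165 to 205 mm above the bench) is the focal height at which the middle of the lens belongs. The pointer points from the stand's 10 mm rod (60 mm behind the tip, 250 mm tall) towards the carton's middle and ends about 75 mm from it. The stand's x axis runs from tip to rod; the base plate is fixed
- stand: the fixed stand that carries the pointer: steel base plate 60 (x) x 100 (y) x 12 mm whose middle lies 10 mm along x from the rod, slim rod 250 mm tall; origin on the bench under the rod; its x axis points away from the carton. The pointer's black clamp (22 mm) sits stiffly on the rod and can be knocked up or down only by about 10 N
- lens: hand lens: round black rim 68 mm across and 14 mm thick with clear glass, on a straight black handle 122 mm long, 18 mm wide, 22 mm tall. Origin at the balance point inside the handle, on its centre line and half-way up; the handle runs from 82 mm behind to 40 mm ahead of it along x, x points to the glass, z is up. Weighs about 120 g. Starts level on its rest, handle underside 30 mm above the bench
- lens_center (a point): centre of the lens glass, 74 mm ahead of the lens origin along its x, half-way through the glass, at the same height as the middle of the handle
- lens_rest: fixed wooden rest with two 40 mm wide uprights under the handle, centred 67 mm behind and 30 mm ahead of the lens origin, each 12 mm thick along x, with lips beside the handle up to 38 mm above the bench; between them the handle is free down to a 6 mm base plate. Origin on the bench under the lens origin (within 4 mm), x along the handle to the glass
- beaker: glass beaker, 68 mm across, 90 mm tall, origin at the centre of its underside; a bystander
- reagent: amber bottle, 60 mm across, 125 mm tall, origin at the centre of its underside; a bystander
- dish: white bowl, 80 mm across, 35 mm tall, origin at the centre of its underside; a bystander
Mind the look-alikes: they are no part of the job. Several things have the shape of the carton; the one meant has the colours described above. There is more than one size of the lens; the job needs the smaller.

How it is judged:
By the outcome, as a careful person would: the job done as asked, in the order asked, and still so for the second after the job is handed in, while the arm keeps its last pose, push and grip.
It also fails if it takes over 61 s, if anything falls off the work surface, if the arm or the gripper's body presses on something with over 40 N, if the wrist force passes 120 N, or if a joint passes its speed limit or range.

### The arm

A 6-joint arm with a two-finger parallel gripper is mounted at the origin on the work surface. World frame = base frame: x ahead of the robot, y to its left, z up, the work surface at z = 0. Lengths are in m, angles in degrees, forces in N, time in s.
With the tool pointing down it reaches from about 0.425 to 0.95 m from the base axis. Payload 3.5 kg.
Tool frame: the origin (TCP) lies midway between the tips of the shut fingers; the grasp point (between the pads) lies 19 mm behind it; x points along the fingers, y is the direction in which the jaws open and shut, and the axes are right-handed (so a half turn about x gives the same grasp; the last joint's range is limited). The gripper opens to 85 mm and grips with 20 to 120 N. Pads are 22 mm wide; open, the fingers measure 114 mm over their backs; the gripper's body (76 mm by 85 mm) begins 54 mm behind the grasp point. The pads swing forward as they close: fully open they stand 13 mm farther back than shut.
Start: joints at [58.27, 16.404, 90.338, -0, 73.258, -8.594], TCP at [0.265, 0.621, 0.231] pointing down, gripper open.
Joint ranges: [-158.93, 158.93], [-51.34, 127.21], [12.03, 142.37], [-87.48, 267.48], [13.55, 161.25], [-162.69, 162.69]. Speed limits (degrees/s): [159.86, 159.86, 180, 180, 180, 180].

### API

Orientations are given as a 3x3 rotation matrix whose columns are the frame's x, y, z axes.
In Python, from workcell import readout, vision, robot gives the robot as it stands. The module is installed in compiled form; this text tells all that it offers.
- The arm moves only by the shell command python3 -m jog 'ROWS' [OPENING] [FORCE]. ROWS is JSON, a list of rows, each an object with "dp": the shift along the world's x, y, z each as a share of 0.8 m, from -1 to 1, a list of three; "rot": the turn, a rotation vector about the world's x, y, z each as a share of 180 degrees, from -1 to 1, a list of three. In form: [{"dp": [dx, dy, dz], "rot": [wx, wy, wz]}, ...]. A call has exactly 10 rows; each row shifts and turns the pose as measured when the row begins; what a row does not reach is not made up. A row lasts 1/8 s, in which the tool goes at most 62.5 mm and 10.7 degrees, less where a joint would pass 70% of its speed; a pose out of reach is approached as far as the arm can. A call with a number of a shift or a turn outside -1 to 1 is refused whole. A call with a gripper value outside its range is refused whole. OPENING is the closure, from 0 (fully open) to 1 (shut), set as the call begins (- or left out, the last holds). The fingers move at their own pace and stop on an object; FORCE is the grip in N (left out, the last holds). Time passes only in rows, so rows that do not move let the fingers close, or fill a call up. It gives the time, the measured TCP pose, the force and the opening at its end, in the units of the state.
- readout.sense(): the state, without advancing time (a new reading comes with each control period).
- vision.get_image(name): name is "side" or "top"; returns a dict with "img" (480x640x3 uint8, blue, green, red), "z_map" (480x640 float32, m along the optical axis (not along the pixel's ray), 0 where there is no reading), "intrinsics" (3x3 intrinsics, pixels), "R" (3x3) and "t" (3): a world point X has camera coordinates R X + t. Camera axes: x right, y down, z forward; pixel columns grow to the right and rows downward; lengths in m; the calibration is good to about 2 mm. A picture is of the moment at which its call begins.
- robot.job_done(): hands the job in, once; it reports no verdict.
The state is a dict: "clock": time; "joint_pos": joint angles; "joint_velocities": joint speeds; "joint_efforts": joint torques, N m; "eef_pos": TCP position; "eef_rot": TCP orientation; "force": force on the tool from outside, world axes, zero at the start; "ft_torque": the same for the moment, N m; "opening": opening from 0.0 (shut) to 1.0 (fully open).
Only numpy, scipy, OpenCV 4.12 (cv2) and the standard library are available. Lean on these libraries where they do the work, as an engineer would, in place of code of your own. Each camera call takes 0.05 s, during which the arm holds its last target. There are 200 camera calls.

## Working session

There is one attempt and no reset: what is moved stays moved. The work goes in short steps, Python scripts to look and compute and a shell command to move; the robot and the scene stay as the last step left them, time stands still between calls to the robot, and variables do not carry over. Pictures are saved under pics/ and viewed, about 8 in all and at most 12, crops included, and the job is handed in when it is done.

```bash
mkdir -p pics; ls
cat > h.py <<'E'
import numpy as np, cv2
from workcell import readout, vision, robot
def grab(n,tag):
    d=vision.get_image(n); np.savez(f'pics/{tag}.npz',**d); cv2.imwrite(f'pics/{tag}.png',d['img']); return d
def load(tag): return np.load(f'pics/{tag}.npz')
def cloud(d):
    K,R,t,z=d['intrinsics'],d['R'],d['t'],d['z_map']
    v,u=np.mgrid[:480,:640]
    c=np.stack([(u-K[0,2])/K[0,0]*z,(v-K[1,2])/K[1,1]*z,z],-1)
    P=(c-t)@R; P[z==0]=np.nan; return P
E
python3 - <<'E'
from h import *
for n in('side','top'):
    d=grab(n,n+'0'); print(n,d['R'].round(3).tolist(),d['t'],d['intrinsics'][0])
print(readout.sense())
E
```

```text
pics
side [[0.956, -0.293, -0.008], [-0.192, -0.604, -0.774], [0.222, 0.742, -0.633]] [-0.48490534  0.20831607  1.34376877] [564.091135     0.         317.32365119]
top [[-0.014, -1.0, -0.018], [-0.992, 0.016, -0.128], [0.129, 0.016, -0.992]] [0.03145255 0.5213633  1.74609909] [591.33624172   0.         324.99924035]
{'clock': 0.1, 'joint_pos': array([ 5.82704353e+01,  1.64508707e+01,  9.04134795e+01, -5.60727992e-04,
        7.32598336e+01, -8.59339155e+00]), 'joint_velocities': array([ 0.04421251, -0.13210929, -0.17359351, -0.0057879 ,  0.14977511,
       -0.04393565]), 'joint_efforts': array([ 1.61351811e-03, -4.07294869e+01, -2.93700045e+01, -9.39592246e-05,
        3.43130887e-03,  4.72945459e-06]), 'eef_pos': array([0.26486876, 0.62021777, 0.23006523]), 'eef_rot': array([[-1.13189507e-03,  3.92913943e-01,  9.19574550e-01],
       [-1.84840099e-03,  9.19572746e-01, -3.92915448e-01],
       [-9.99997651e-01, -2.14448156e-03, -3.14597340e-04]]), 'force': array([-0.47126612,  0.3097608 ,  0.70862983]), 'ft_torque': array([ 0.01411476, -0.00399862, -0.02948139]), 'opening': 0.9973656955400754}
```

View pics/top0.png

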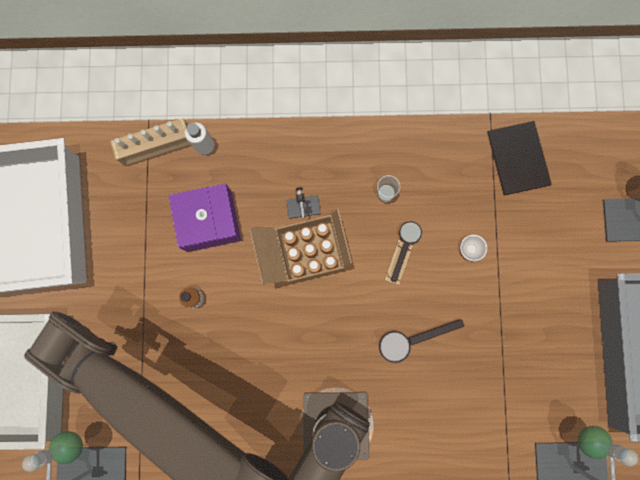

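View pics/side0.png

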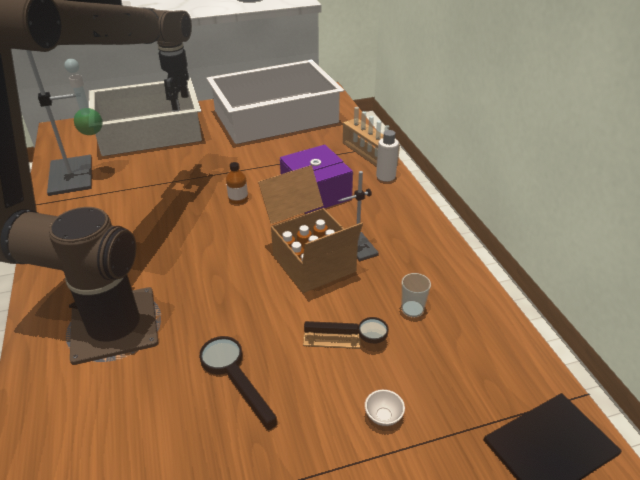

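The brown carton (top px 312,250), with its open flaps and bottles, is the right one; the purple closed box (205,216) is a decoy. The small lens on the rest (404,250) is the target; the large one lying on the bench (420,340) is a decoy. I'll confirm both in one enlarged crop.

Run:
```python
from h import *
a=load('top0')['img'][175:295,240:430]; b=load('side0')['img'][155:355,255:455]
a=cv2.resize(a,None,fx=4,fy=4,interpolation=cv2.INTER_CUBIC); cv2.imwrite('pics/c1.png',a)
b=cv2.resize(b,None,fx=3,fy=3,interpolation=cv2.INTER_CUBIC); cv2.imwrite('pics/c2.png',b)
d=load('top0');P=cloud(d)
for n,u,v in [('rimFar',339,213),('flapfree',262,226),('flapfree2',262,284),('flaphinge',275,226),('lens',410,232),('handle',403,250),('tail',393,277),('beaker',388,180),('reag',186,297),('rod',300,190),('ptr',305,212),('base',290,210)]:
    print(n,P[v,u].round(3))
```

```text
rimFar [ 0.634 -0.021 -0.   ]
flapfree [ 0.598  0.218 -0.001]
flapfree2 [0.418 0.217 0.004]
flaphinge [ 0.597  0.178 -0.001]
lens [ 0.563 -0.231  0.053]
handle [ 0.509 -0.208  0.057]
tail [ 0.43  -0.177  0.047]
beaker [ 0.723 -0.17   0.05 ]
reag [0.376 0.419 0.124]
rod [0.667 0.089 0.181]
ptr [0.637 0.084 0.008]
base [0.645 0.13  0.007]
```

View pics/c1.png

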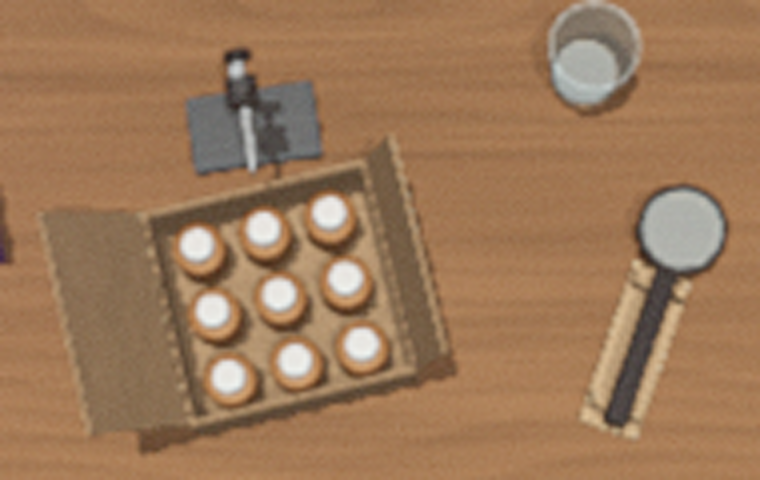

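View pics/c2.png

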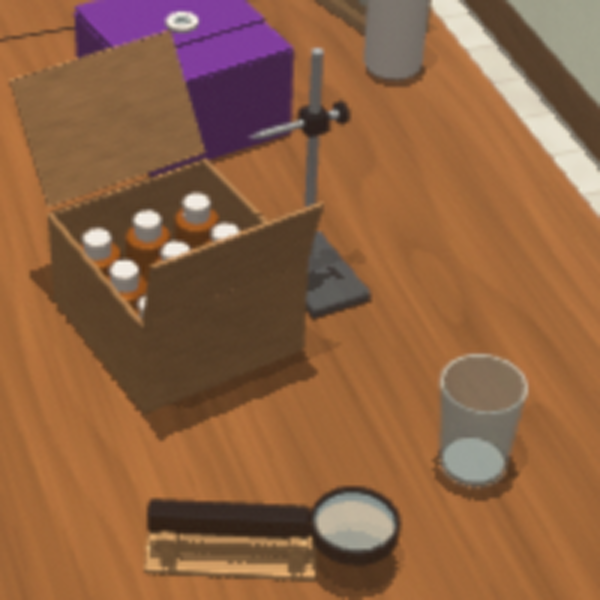

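The crops confirm the brown carton with bottles and the small lens on its wooden rest. Pointer tip is at about top (303,217.5) and side (339,200).

```bash
cat >> h.py <<'E'
def ray(d,u,v):
    K,R,t=d['intrinsics'],d['R'],d['t']
    r=R.T@np.array([(u-K[0,2])/K[0,0],(v-K[1,2])/K[1,1],1]); return -R.T@t,r/np.linalg.norm(r)
def atz(d,u,v,z):
    o,r=ray(d,u,v); return o+r*(z-o[2])/r[2]
def tri(d1,p1,d2,p2):
    o1,r1=ray(d1,*p1);o2,r2=ray(d2,*p2)
    s=np.linalg.lstsq(np.stack([r1,-r2],1),o2-o1,rcond=None)[0]
    a,b=o1+s[0]*r1,o2+s[1]*r2; return (a+b)/2,np.linalg.norm(a-b)
E
python3 - <<'E'
from h import *
np.set_printoptions(precision=4,suppress=True)
t,s=load('top0'),load('side0')
q=lambda u,v:(u/4+240-.375,v/4+175-.375)
# rim corners outer: +x+y, -x+y, +x-y, -x-y
C=np.array([atz(t,*q(*p),.1) for p in [(150,215),(195,420),(365,163),(415,370)]]);print(C)
print('sizes',np.linalg.norm(C[0]-C[1]),np.linalg.norm(C[2]-C[3]),np.linalg.norm(C[0]-C[2]),np.linalg.norm(C[1]-C[3]))
c=C.mean(0);xd=(C[0]-C[1]+C[2]-C[3]);yaw=np.degrees(np.arctan2(xd[1],xd[0]));yd=C[0]+C[1]-C[2]-C[3]
print('c',c,'yaw',yaw,np.degrees(np.arctan2(-yd[0],yd[1])))
print('tip',tri(t,q(252,170),s,(252/3+255-.33,135/3+155-.33)))
print('rodtop',tri(t,q(237,60),s,(317/3+255,52/3+155)))
a=np.radians(yaw);R=np.array([[np.cos(a),-np.sin(a)],[np.sin(a),np.cos(a)]])
for d,n in((t,'top'),(s,'side')):
    P=cloud(d);L=P.copy();L[...,:2]=(P[...,:2]-c[:2])@R
    for k,m in (('long',(abs(L[...,0])<.06)&(L[...,1]>.095)&(L[...,1]<.2)&(L[...,2]>.1)),('short',(abs(L[...,0])<.06)&(L[...,1]<-.07)&(L[...,1]>-.16)&(L[...,2]>.11))):
        Q=L[m]
        if len(Q)<10: continue
        y,z=Q[:,1],Q[:,2]; w,V=np.linalg.eigh(np.cov(y,z)); print(n,k,len(Q),'ymin/max',y.min(),y.max(),'z',z.min(),z.max(),'slope',np.degrees(np.arctan2(V[1,1],V[0,1])),w[0]**.5)
# lens
P=cloud(t);img=t['img'].astype(int)
m=np.zeros((480,640),bool);m[220:290,380:430]=1
m&=(P[...,2]>.042)&(P[...,2]<.08)&(img.max(2)<85)
H=P[m];print(len(H),H.mean(0),np.median(H[:,2]))
lc=atz(t,*q(682,229),.048);tl=atz(t,*q(619,422),.05);print('lenscentre',lc,'tail',tl,np.linalg.norm(lc-tl),'yaw',np.degrees(np.arctan2(*(lc-tl)[1::-1])))
for n,u,v in(('beaker',585,85),('dish',0,0)):print(n,atz(t,*q(u,v),.0))
print('dish',atz(t,474,249,.02),'reag',atz(t,187,297,.125))
E
```

```text
[[ 0.5727  0.1612  0.1   ]
 [ 0.4227  0.1293  0.1   ]
 [ 0.6085  0.004   0.1   ]
 [ 0.4563 -0.0297  0.1   ]]
sizes 0.15342718678227213 0.1558525434032541 0.16121432945693379 0.16252698347334257
c [0.5151 0.0662 0.1   ] yaw 12.261481417129943 12.385237456462313
tip (array([0.5894, 0.0818, 0.1858]), np.float64(0.0009012240720023897))
rodtop (array([0.6501, 0.0881, 0.2516]), np.float64(0.0034082490719219045))
top long 951 ymin/max 0.09504005372017703 0.1508282573549094 z 0.11040504132925014 0.21206955034344166 slope 58.319807221451285 0.0024544170048251624
top short 338 ymin/max -0.1021588176023782 -0.08050303447361279 z 0.11055873320675011 0.18405032686347597 slope 105.0224713290596 0.0014594179023549184
side long 1598 ymin/max 0.09500598317714118 0.152605544187929 z 0.10999856932004812 0.21059213235081697 slope 58.72497605034984 0.003030671965922453
side short 746 ymin/max -0.1062271845300315 -0.08225773732577778 z 0.11014033101283095 0.18122784789828444 slope 103.84396771777875 0.0015698904800394967
213 [ 0.4813 -0.1983  0.052 ] 0.05189573919385551
lenscentre [ 0.564  -0.2317  0.048 ] tail [ 0.4202 -0.1804  0.05  ] 0.15267440218643671 yaw -19.654175597554588
beaker [ 0.6855 -0.1667  0.    ]
dish [0.7614 0.2879 0.    ]
dish [ 0.5128 -0.426   0.02  ] reag [0.3758 0.4155 0.125 ]
```

```bash
python3 -m jog '[{"dp":[0,0,0.06],"rot":[0,0,0]},{"dp":[0,0,0.05],"rot":[0,0,0]},{"dp":[0.022,-0.063,0],"rot":[0,0,-0.05]},{"dp":[0.022,-0.063,0],"rot":[0,0,-0.05]},{"dp":[0.022,-0.063,0],"rot":[0,0,-0.05]},{"dp":[0.022,-0.063,0],"rot":[0,0,-0.05]},{"dp":[0.022,-0.063,0],"rot":[0,0,-0.05]},{"dp":[0.022,-0.063,0],"rot":[0,0,-0.05]},{"dp":[0.022,-0.063,0],"rot":[0,0,0]},{"dp":[0.022,-0.063,0],"rot":[0,0,0]}]' 1 60
cat > st.py <<'E'
from h import *
import sys
np.set_printoptions(precision=4,suppress=True)
c=np.array([.5151,.0662]);a=np.radians(12.3);R=np.array([[np.cos(a),-np.sin(a)],[np.sin(a),np.cos(a)]])
s=readout.sense();p=s['eef_pos'];r=s['eef_rot']
print('t',round(s['clock'],2),'tcp',p,'local',(p[:2]-c)@R,'jawyaw',np.degrees(np.arctan2(r[1,1],r[0,1])).round(2),'down',r[:,0],'F',s['force'],'open',s['opening'])
if len(sys.argv)>1:
    g=eval(sys.argv[1]);w=c+R@np.array(g[:2]);d=np.append(w,g[2])-p;print('goal',w,'d',d,'share',d/.8)
E
python3 st.py -.04,-.15,.145
```

```text
clock: 1.35
eef_pos: [0.4046, 0.2053, 0.3131]
eef_rot: [[-0.011, 0.98, 0.199], [-0.002, 0.199, -0.98], [-1.0, -0.011, -0.001]]
force: [0.9, -0.6, 0.6]
opening: 0.0
t 1.35 tcp [0.4046 0.2053 0.3131] local [-0.0784  0.1595] jawyaw 11.46 down [-0.011  -0.0017 -0.9999] F [ 0.9208 -0.5851  0.641 ] open 0.0001417639647672538
goal [ 0.508  -0.0889] d [ 0.1034 -0.2942 -0.1681] share [ 0.1293 -0.3677 -0.2101]
```

```bash
python3 -m jog '[{"dp":[0.022,-0.061,0],"rot":[0,0,0.005]},{"dp":[0.022,-0.061,0],"rot":[0,0,0]},{"dp":[0.022,-0.061,0],"rot":[0,0,0]},{"dp":[0.022,-0.061,0],"rot":[0,0,0]},{"dp":[0.022,-0.061,0],"rot":[0,0,0]},{"dp":[0.022,-0.061,0],"rot":[0,0,0]},{"dp":[0,0,-0.07],"rot":[0,0,0]},{"dp":[0,0,-0.07],"rot":[0,0,0]},{"dp":[0,0,-0.06],"rot":[0,0,0]},{"dp":[0,0,-0.01],"rot":[0,0,0]}]' >/dev/null
python3 st.py -.04,-.07,.15
```

```text
t 2.6 tcp [ 0.51   -0.1021  0.1386] local [-0.0408 -0.1634] jawyaw 11.92 down [-0.0109 -0.0015 -0.9999] F [-0.5576  0.7968  0.7902] open 0.0005446642025019098
goal [ 0.4909 -0.0107] d [-0.0191  0.0914  0.0114] share [-0.0239  0.1142  0.0142]
```

```bash
python3 -m jog '[{"dp":[-0.008,0.037,0],"rot":[0,0,0]},{"dp":[-0.008,0.037,0.006],"rot":[0,0,0]},{"dp":[-0.004,0.018,0.009],"rot":[0,0,0]},{"dp":[-0.0035,0.016,0],"rot":[0,0,0]},{"dp":[-0.002,0.01,-0.006],"rot":[0,0,0]},{"dp":[-0.002,0.009,-0.006],"rot":[0,0,0]},{"dp":[-0.001,0.005,-0.01],"rot":[0,0,0]},{"dp":[-0.001,0.005,-0.009],"rot":[0,0,0]},{"dp":[-0.001,0.004,-0.01],"rot":[0,0,0]},{"dp":[-0.001,0.004,-0.009],"rot":[0,0,0]}]' >/dev/null
python3 st.py -.04,-.044,.104
```

```text
t 3.85 tcp [0.4884 0.0152 0.115 ] local [-0.037  -0.0441] jawyaw 11.79 down [-0.0007 -0.0057 -1.    ] F [-0.1204  0.1242  0.2709] open 0.0002778454203293602
goal [0.4854 0.0147] d [-0.003  -0.0005 -0.011 ] share [-0.0038 -0.0007 -0.0137]
```

```bash
python3 -m jog '[{"dp":[-0.002,0,-0.006],"rot":[0,0,0]},{"dp":[-0.002,0,-0.006],"rot":[0,0,0]},{"dp":[0,0,-0.003],"rot":[0,0,0]},{"dp":[0,0,-0.002],"rot":[0,0,0]},{"dp":[0,0,-0.002],"rot":[0,0,0]},{"dp":[0,0,-0.002],"rot":[0,0,0]},{"dp":[0,0,0],"rot":[0,0,0]},{"dp":[0,0,0],"rot":[0,0,0]},{"dp":[0,0,0],"rot":[0,0,0]},{"dp":[0,0,0],"rot":[0,0,0]}]' >/dev/null
python3 st.py
python3 - <<'E'
from h import *
d=grab('side','s1');b=d['img'][135:335,225:425];cv2.imwrite('pics/c3.png',cv2.resize(b,None,fx=3,fy=3))
E
```

```text
t 5.1 tcp [0.4851 0.0154 0.1041] local [-0.0402 -0.0433] jawyaw 11.77 down [-0.006  -0.0041 -1.    ] F [-0.1269 -0.5593  2.7127] open 0.002075161487613748
```

View pics/c3.png

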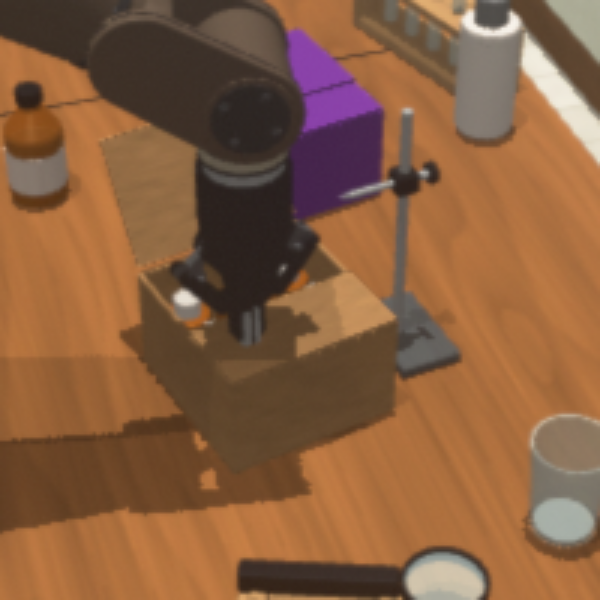

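Short flap is flat (tip at z=0.104, crop (300,330)), and the pointer is untouched. Next I go over to the long flap's outside.

```bash
python3 -m jog '[{"dp":[0,0,0.07],"rot":[0,0,0.003]},{"dp":[0,0,0.07],"rot":[0,0,0]},{"dp":[0,0,0.07],"rot":[0,0,0]},{"dp":[-0.015,0.07,0.01],"rot":[0,0,0]},{"dp":[-0.015,0.07,0],"rot":[0,0,0]},{"dp":[-0.015,0.07,0],"rot":[0,0,0]},{"dp":[-0.015,0.07,0],"rot":[0,0,0]},{"dp":[0,0,-0.06],"rot":[0,0,0]},{"dp":[0,0,-0.06],"rot":[0,0,0]},{"dp":[0,0,-0.01],"rot":[0,0,0]}]' >/dev/null
python3 st.py -.04,.09,.175
```

```text
t 6.4 tcp [0.4312 0.2459 0.1763] local [-0.0437  0.1934] jawyaw 12.25 down [-0.0083 -0.0031 -1.    ] F [-0.4414 -0.527  -0.3986] open -0.0010934589195760705
goal [0.4568 0.1456] d [ 0.0256 -0.1003 -0.0013] share [ 0.032  -0.1253 -0.0016]
```

```bash
python3 -m jog '[{"dp":[0.014,-0.048,0],"rot":[0,0,0]},{"dp":[0.011,-0.049,0],"rot":[0,0,0]},{"dp":[0.004,-0.018,0.004],"rot":[0,0,0]},{"dp":[0.005,-0.022,0.005],"rot":[0,0,0]},{"dp":[0.005,-0.024,-0.001],"rot":[0,0,0]},{"dp":[0.005,-0.024,-0.012],"rot":[0,0,0]},{"dp":[0.004,-0.018,-0.018],"rot":[0,0,0]},{"dp":[0.003,-0.013,-0.022],"rot":[0,0,0]},{"dp":[0.0015,-0.007,-0.018],"rot":[0,0,0]},{"dp":[0.0005,-0.001,-0.008],"rot":[0,0,0]}]' >/dev/null
python3 st.py -.04,.005,.108
```

```text
t 7.65 tcp [0.4802 0.0627 0.1303] local [-0.0348  0.004 ] jawyaw 12.17 down [ 0.0054  0.0033 -1.    ] F [0.2543 0.0624 0.2034] open -0.0009722126353786314
goal [0.475  0.0626] d [-0.0053 -0.0001 -0.0223] share [-0.0066 -0.0001 -0.0278]
```

```bash
python3 -m jog '[{"dp":[-0.004,0,-0.008],"rot":[0,0,0]},{"dp":[-0.003,0,-0.008],"rot":[0,0,0]},{"dp":[0,0,-0.006],"rot":[0,0,0]},{"dp":[0,0,-0.004],"rot":[0,0,0]},{"dp":[0,0,-0.002],"rot":[0,0,0]},{"dp":[0,0,-0.002],"rot":[0,0,0]},{"dp":[0,0,-0.002],"rot":[0,0,0]},{"dp":[0,0,0],"rot":[0,0,0]},{"dp":[0,0,0],"rot":[0,0,0]},{"dp":[0,0,0],"rot":[0,0,0]}]' >/dev/null
python3 st.py
```

```text
t 8.9 tcp [0.4748 0.0638 0.1084] local [-0.0399  0.0062] jawyaw 12.38 down [ 0.0028  0.0023 -1.    ] F [ 0.4641 -0.1376  0.3702] open 0.00027733498563389396
```

```bash
python3 -m jog '[{"dp":[0,0,-0.002],"rot":[0,0,0]},{"dp":[0,0,-0.002],"rot":[0,0,0]},{"dp":[0,0,-0.003],"rot":[0,0,0]},{"dp":[0,0,-0.003],"rot":[0,0,0]},{"dp":[0,0,-0.003],"rot":[0,0,0]},{"dp":[0,0,-0.003],"rot":[0,0,0]},{"dp":[0,0,-0.003],"rot":[0,0,0]},{"dp":[0,0,-0.003],"rot":[0,0,0]},{"dp":[0,0,-0.003],"rot":[0,0,0]},{"dp":[0,0,-0.003],"rot":[0,0,0]}]' >/dev/null
python3 st.py -.04,.0,.25
```

```text
t 10.15 tcp [0.4752 0.0638 0.1077] local [-0.0395  0.0061] jawyaw 12.61 down [-0.0157  0.0003 -0.9999] F [-7.5076  0.764  15.5047] open -0.001083565670614973
goal [0.476  0.0577] d [ 0.0008 -0.0061  0.1423] share [ 0.001  -0.0076  0.1778]
```

```bash
python3 -m jog '[{"dp":[0,0,0.06],"rot":[0,0,0]},{"dp":[0,0,0.07],"rot":[0,0,0]},{"dp":[0.004,-0.056,0],"rot":[0,0,0.0535]},{"dp":[0.004,-0.056,0],"rot":[0,0,0.0535]},{"dp":[0.004,-0.056,0],"rot":[0,0,0.0535]},{"dp":[0.004,-0.056,0],"rot":[0,0,0.0535]},{"dp":[0.004,-0.056,0],"rot":[0,0,0.0535]},{"dp":[0.004,-0.056,0],"rot":[0,0,0.0535]},{"dp":[0,0,0],"rot":[0,0,0]},{"dp":[0,0,0],"rot":[0,0,0]}]' >/dev/null
python3 st.py
python3 - <<'E'
from h import *
np.set_printoptions(precision=4,suppress=True)
d=grab('side','s2');t=grab('top','t2')
b=cv2.resize(d['img'][135:365,225:425],None,fx=2,fy=2);a=cv2.resize(t['img'][175:290,240:430],None,fx=2,fy=2)
o=np.zeros((460,790,3),np.uint8);o[:,:400]=b;o[:230,400:780]=a;cv2.imwrite('pics/c4.png',o)
c=np.array([.5151,.0662]);an=np.radians(12.3);R=np.array([[np.cos(an),-np.sin(an)],[np.sin(an),np.cos(an)]])
for dd in(d,t):
    P=cloud(dd);L=P.copy();L[...,:2]=(P[...,:2]-c)@R
    for y in(-.06,-.02,.02,.06):
        m=(abs(L[...,0]+.045)<.02)&(abs(L[...,1]-y)<.01)&(L[...,2]>.09)&(L[...,2]<.2);print(y,m.sum(),np.median(L[m][:,2]) if m.any() else 0)
    im=dd['img'].astype(int);m=(abs(L[...,0])<.03)&(abs(L[...,1])<.03)&(L[...,2]>.1)&(L[...,2]<.14)&(im.min(2)>150)
    print('disc',m.sum(),P[m].mean(0),L[m].mean(0))
E
```

```text
t 11.4 tcp [ 0.4933 -0.2126  0.2137] local [-0.0807 -0.2678] jawyaw 72.35 down [-0.0052 -0.0135 -0.9999] F [0.7549 0.1321 0.2056] open 0.0024510608291691974
-0.06 88 0.10733808851940554
-0.02 94 0.11108608704784748
0.02 77 0.11151322299029878
0.06 75 0.11122571337689512
disc 81 [0.5175 0.0697 0.1161] [0.0031 0.0029 0.1161]
-0.06 95 0.10476118749812569
-0.02 96 0.1077798868427553
0.02 97 0.10810818555415022
0.06 99 0.10774001937806993
disc 107 [0.5152 0.0686 0.1116] [0.0006 0.0023 0.1116]
```

View pics/c4.png

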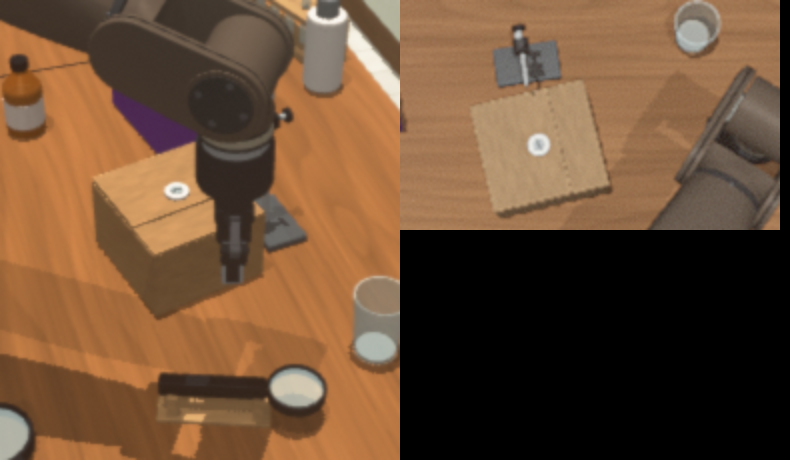

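Both flaps are flat (disc top about 0.112, flap 0.108) and the indicator faces up. I'll refine the handle line before the grasp.

Run:
```python
from h import *
np.set_printoptions(precision=4,suppress=True)
for n in('top0','side0'):
    t=load(n);P=cloud(t);im=t['img'].astype(int)
    e=np.array([.9417,-.337]);f=np.array([.337,.9417]);q=P[...,:2]-[.4943,-.2068];a=q@e;b=q@f
    m=(a>-.08)&(a<.03)&(abs(b)<.02)&(P[...,2]>.046)&(P[...,2]<.062)&(im.max(2)<90)
    k=np.polyfit(a[m],b[m],1);print(n,m.sum(),'lateral at0',k[1],'dyaw',np.degrees(k[0]),'a range',a[m].min(),a[m].max(),np.median(P[m][:,2]))
s,t=load('side0'),load('top0')
print(tri(t,(410.1,231.9),s,(373,330)))
```

```text
top0 176 lateral at0 0.0019753375921526366 dyaw -1.43127795853875 a range -0.07954541993903592 0.029717472529577175 0.052786342902177666
side0 362 lateral at0 -0.0004205533476708169 dyaw -1.09026863741692 a range -0.07797011932465459 0.029943302438541125 0.05357332084052803
(array([ 0.5659, -0.2324,  0.0445]), np.float64(0.0028170222240649534))
```

```bash
python3 -m jog '[{"dp":[0.002,0.008,0],"rot":[0.0043,-0.0017,-0.018]},{"dp":[0,0,-0.05],"rot":[0,0,0]},{"dp":[0,0,-0.05],"rot":[0,0,0]},{"dp":[0,0,-0.05],"rot":[0,0,0]},{"dp":[0,0,0],"rot":[0,0,0]},{"dp":[0,0,0],"rot":[0,0,0]},{"dp":[0,0,0],"rot":[0,0,0]},{"dp":[0,0,0],"rot":[0,0,0]},{"dp":[0,0,0],"rot":[0,0,0]},{"dp":[0,0,0],"rot":[0,0,0]}]' 0 50 >/dev/null
python3 st.py
```

```text
t 12.75 tcp [ 0.5002 -0.2007  0.1002] local [-0.0714 -0.2576] jawyaw 69.51 down [ 0.014  -0.0077 -0.9999] F [-0.6308  0.9995 -0.0699] open 0.9993444308287243
```

```bash
python3 -m jog '[{"dp":[-0.007,-0.0066,0],"rot":[0.0025,0.0045,-0.002]},{"dp":[0,0,-0.03],"rot":[0,0,0]},{"dp":[0,0,-0.03],"rot":[0,0,0]},{"dp":[0,0,-0.025],"rot":[0,0,0]},{"dp":[0,0,-0.012],"rot":[0,0,0]},{"dp":[0,0,0],"rot":[0,0,0]},{"dp":[0,0,0],"rot":[0,0,0]},{"dp":[0,0,0],"rot":[0,0,0]},{"dp":[0,0,0],"rot":[0,0,0]},{"dp":[0,0,0],"rot":[0,0,0]}]' >/dev/null
python3 st.py
```

```text
t 14.0 tcp [ 0.4956 -0.2099  0.0243] local [-0.0779 -0.2656] jawyaw 69.0 down [ 0.0027 -0.0029 -1.    ] F [0.4491 0.2963 1.3798] open 0.9998991439608347
```

```bash
python3 -m jog '[{"dp":[0.001,0.0045,-0.001],"rot":[0,0,0]},{"dp":[0,0,0],"rot":[0,0,0]},{"dp":[0,0,0],"rot":[0,0,0]},{"dp":[0,0,0],"rot":[0,0,0]},{"dp":[0,0,0],"rot":[0,0,0]},{"dp":[0,0,0],"rot":[0,0,0]},{"dp":[0,0,0],"rot":[0,0,0]},{"dp":[0,0,0],"rot":[0,0,0]},{"dp":[0,0,0],"rot":[0,0,0]},{"dp":[0,0,0],"rot":[0,0,0]}]' 1 60 >/dev/null
python3 st.py
```

```text
t 15.25 tcp [ 0.4967 -0.206   0.0238] local [-0.076  -0.2621] jawyaw 69.01 down [ 0.0032 -0.003  -1.    ] F [-0.1347 -0.8529  0.2751] open 0.1998164232451696
```

```bash
python3 -m jog '[{"dp":[0,0,0.02],"rot":[0,0,0]},{"dp":[0,0,0.05],"rot":[0,0,0]},{"dp":[0,0,0.07],"rot":[0,0,0]},{"dp":[0,0,0.07],"rot":[0,0,0]},{"dp":[0,0,0.06],"rot":[0,0,0]},{"dp":[-0.008,0.03,0],"rot":[0,0,0]},{"dp":[-0.01,0.05,0],"rot":[0,0,0]},{"dp":[-0.01,0.05,0],"rot":[0,0,0]},{"dp":[-0.01,0.05,0],"rot":[0,0,0]},{"dp":[-0.01,0.05,0],"rot":[0,0,0]}]' >/dev/null
python3 st.py
```

```text
t 16.5 tcp [ 0.454  -0.0179  0.2559] local [-0.0776 -0.0691] jawyaw 68.65 down [ 0.0106 -0.0062 -0.9999] F [ 0.4661  0.5662 -1.0632] open 0.19953206936382303
```

```bash
python3 -m jog '[{"dp":[-0.002,0.05,0],"rot":[0.002,0.0034,0]},{"dp":[-0.002,0.05,0],"rot":[0,0,0]},{"dp":[-0.002,0.03,0],"rot":[0,0,0]},{"dp":[0,0.01,0],"rot":[0,0,0]},{"dp":[0,0,-0.03],"rot":[0,0,0]},{"dp":[0,0,-0.03],"rot":[0,0,0]},{"dp":[0,0,-0.03],"rot":[0,0,0]},{"dp":[0,0,-0.012],"rot":[0,0,0]},{"dp":[0,0,0],"rot":[0,0,0]},{"dp":[0,0,0],"rot":[0,0,0]}]' >/dev/null
python3 st.py
python3 - <<'E'
from h import *
d=grab('side','s3');t=grab('top','t3')
b=cv2.resize(d['img'][145:265,255:415],None,fx=5,fy=5,interpolation=cv2.INTER_CUBIC);a=cv2.resize(t['img'][170:290,240:400],None,fx=5,fy=5,interpolation=cv2.INTER_CUBIC)
cv2.imwrite('pics/c5.png',b);cv2.imwrite('pics/c6.png',a)
E
```

```text
t 17.75 tcp [0.4482 0.0973 0.1802] local [-0.0587  0.0447] jawyaw 68.75 down [ 0.0112 -0.0023 -0.9999] F [ 0.4872 -0.163  -0.6864] open 0.19663079319037174
```

View pics/c5.png

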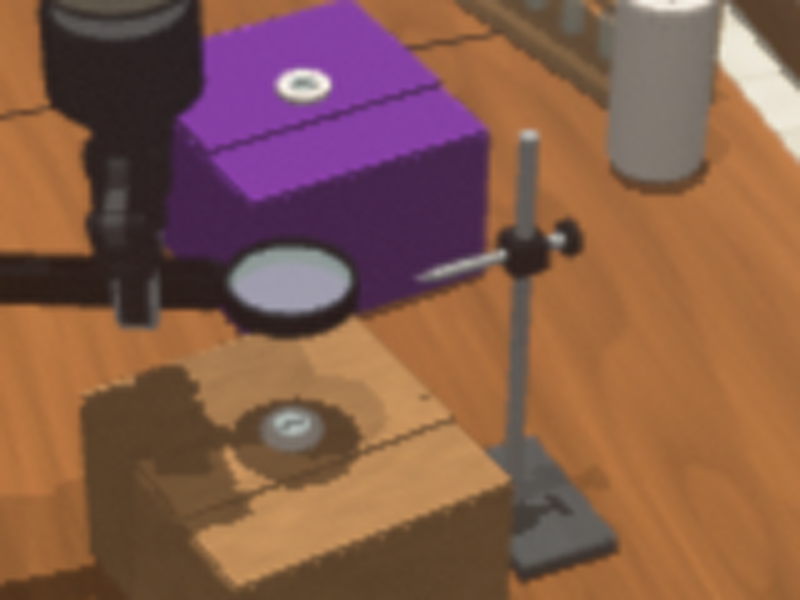

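View pics/c6.png

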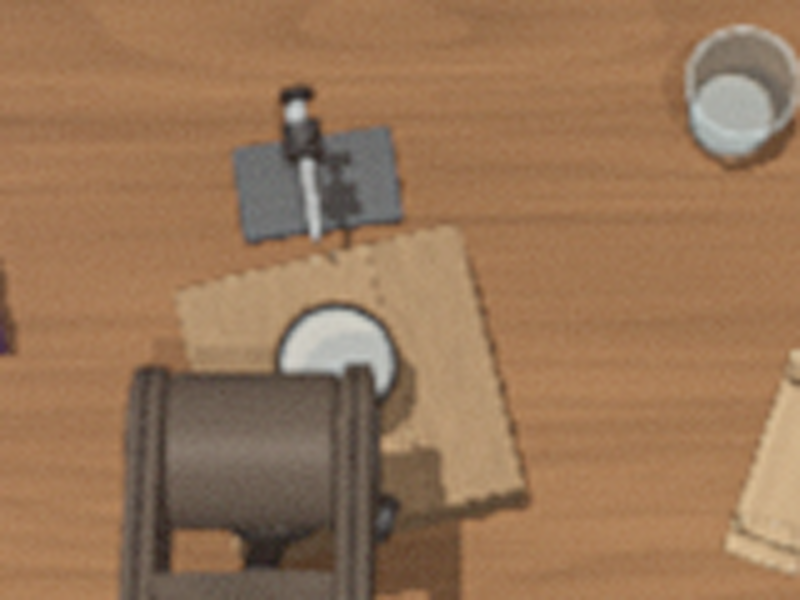

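Lens: side crop rim centre (290,287), top crop (338,362), held over the disc and somewhat above the pointer tip (side crop 416,277; top 316,240).

Run:
```python
from h import *
np.set_printoptions(precision=4,suppress=True)
s,t=load('s3'),load('t3')
S=lambda u,v:(255+(u-2)/5,145+(v-2)/5);T=lambda u,v:(240+(u-2)/5,170+(v-2)/5)
L=tri(t,T(338,362),s,S(290,287));Q=tri(t,T(316,240),s,S(416,277));print('lens',L,'tip',Q)
print('disc side',atz(s,*S(292,424),.113),'side lens atz',atz(s,*S(290,287),.197),'top lens',atz(t,*T(338,362),.197))
for d,n in((s,'side'),(t,'top')):
    P=cloud(d);im=d['img'].astype(int);r=np.hypot(*(P[...,:2]-L[0][:2]).transpose(2,0,1))
    m=(r<.045)&(P[...,2]>.17)&(P[...,2]<.23)&(im.max(2)<(90 if n=='side' else 120));X=P[m]
    print(n,m.sum(),'z pct',np.percentile(X[:,2],[10,50,90]) if len(X) else 0)
    m=(r<.026)&(P[...,2]>.15)&(P[...,2]<.23)
    if m.sum()>10:
        X=P[m];k=np.linalg.lstsq(np.c_[X[:,:2]-L[0][:2],np.ones(len(X))],X[:,2],rcond=None)[0];print('glass',len(X),'slopes deg',np.degrees(k[:2]),'z',k[2])
    # pointer by depth: steel pixels near tip
    q=np.linalg.norm(P[...,:2]-Q[0][:2],axis=-1);m=(q<.03)&(P[...,2]>.16)&(P[...,2]<.21);print('ptr z',m.sum(),np.median(P[m][:,2]) if m.any() else 0)
```

```text
lens (array([0.5173, 0.069 , 0.203 ]), np.float64(0.0011668564703437405)) tip (array([0.5876, 0.0815, 0.1855]), np.float64(0.00020243501066985483))
disc side [0.5193 0.0744 0.113 ] side lens atz [0.5202 0.077  0.197 ] top lens [0.5176 0.0694 0.197 ]
side 247 z pct [0.1964 0.2052 0.21  ]
glass 195 slopes deg [ 1.206  -0.0051] z 0.20423733218554316
ptr z 22 0.18384115091092101
top 50 z pct [0.1991 0.2037 0.2082]
glass 165 slopes deg [-0.1521 -1.2596] z 0.20196307416418488
ptr z 17 0.18221227749077895
```

```bash
python3 - <<'E'
from h import *
np.set_printoptions(precision=4,suppress=True)
s,t=load('s3'),load('t3');s2,t2=load('s2'),load('t2')
S=lambda u,v:(255+(u-2)/5,145+(v-2)/5);T=lambda u,v:(240+(u-2)/5,170+(v-2)/5)
print('rod',tri(t,T(296,112),s,S(528,133)))
def disc(d,z0):
    P=cloud(d);im=d['img'].astype(int);m=(np.hypot(P[...,0]-.516,P[...,1]-.069)<.03)&(P[...,2]>.1)&(P[...,2]<.14)&(im.min(2)>130)
    v,u=np.nonzero(m);return np.array([(u.min()+u.max())/2,(v.min()+v.max())/2]),m.sum()
a,b=disc(t2,0),disc(s2,0);print(a,b,'disc tri',tri(t2,a[0],s2,b[0]))
E
python3 st.py
```

```text
rod (array([0.6455, 0.0875, 0.2555]), np.float64(0.002213801920721144))
(array([309. , 246.5]), np.int64(116)) (array([313., 230.]), np.int64(94)) disc tri (array([0.5166, 0.068 , 0.1164]), np.float64(0.0016633909166129876))
t 17.85 tcp [0.4483 0.0974 0.1803] local [-0.0586  0.0447] jawyaw 68.77 down [ 0.0116 -0.0024 -0.9999] F [-0.4479 -0.5978 -0.0301] open 0.2033453486614225
```

```bash
python3 -m jog '[{"dp":[-0.002,-0.002,-0.006],"rot":[0.0008,0.0037,0]},{"dp":[0,0,-0.006],"rot":[0,0,0]},{"dp":[0,0,-0.005],"rot":[0,0,0]},{"dp":[0,0,-0.003],"rot":[0,0,0]},{"dp":[0,0,0],"rot":[0,0,0]},{"dp":[0,0,0],"rot":[0,0,0]},{"dp":[0,0,0],"rot":[0,0,0]},{"dp":[0,0,0],"rot":[0,0,0]},{"dp":[0,0,0],"rot":[0,0,0]},{"dp":[0,0,0],"rot":[0,0,0]}]' >/dev/null
python3 st.py
python3 - <<'E'
from h import *
d=grab('side','s4');t=grab('top','t4')
b=cv2.resize(d['img'][170:260,290:380],None,fx=6,fy=6,interpolation=cv2.INTER_CUBIC)[:,:400];a=cv2.resize(t['img'][205:270,275:340],None,fx=6,fy=6,interpolation=cv2.INTER_CUBIC)
o=np.zeros((540,800,3),np.uint8);o[:,:400]=b;o[:390,400:790]=a;cv2.imwrite('pics/c7.png',o)
E
```

```text
t 19.1 tcp [0.4473 0.0958 0.1645] local [-0.0599  0.0434] jawyaw 68.79 down [ 0.0016  0.0003 -1.    ] F [-0.4365  0.7235 -1.137 ] open 0.20199901429330783
```

View pics/c7.png

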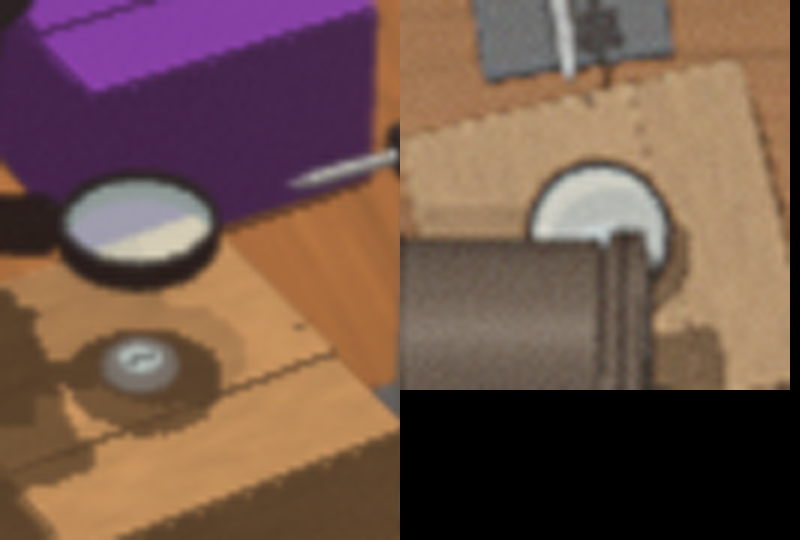

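Side crop: rim centre (139,230), disc (139,362), tip (290,184). Top crop: rim centre (200,230), tip (168,77).

Run:
```python
from h import *
np.set_printoptions(precision=4,suppress=True)
s,t=load('s4'),load('t4')
S=lambda u,v:(290+(u-2.5)/6,170+(v-2.5)/6);T=lambda u,v:(275+(u-2.5)/6,205+(v-2.5)/6)
L=tri(t,T(200,230),s,S(139,230));print('lens',L,'tip',tri(t,T(168,77),s,S(290,184)))
print('top lens at .181',atz(t,*T(200,230),.181),'disc side .1165',atz(s,*S(139,359),.1165),'lens side .1845',atz(s,*S(139,230),.1845))
for d in(s,t):
    P=cloud(d);r=np.hypot(P[...,0]-.516,P[...,1]-.068);m=(r<.025)&(P[...,2]>.14)&(P[...,2]<.21);X=P[m]
    k=np.linalg.lstsq(np.c_[X[:,:2]-[.516,.068],np.ones(len(X))],X[:,2],rcond=None)[0];print('glass',len(X),np.degrees(k[:2]),k[2])
print(readout.sense()['joint_velocities'])
```

```text
lens (array([0.5171, 0.0679, 0.1859]), np.float64(0.0011524442320900916)) tip (array([0.5883, 0.0822, 0.1841]), np.float64(0.00041063559994263465))
top lens at .181 [0.5173 0.0682 0.181 ] disc side .1165 [0.5175 0.0703 0.1165] lens side .1845 [0.5183 0.0697 0.1845]
glass 182 [-0.66  -0.335] 0.187859569093938
glass 129 [-0.3679  1.1238] 0.18499816138655437
[ 0.0317  0.0755  0.0953 -0.0546 -0.0626  0.0247]
```

```bash
python3 -c "
from workcell import robot
print(robot.job_done())"; python3 st.py
```

```text
the job is handed in; nothing more can be done
None
the job is handed in; nothing more can be done
```

The job is handed in. I folded the short flap flat first and the long flap flat over it, then lifted the small lens off its rest by the handle. At hand-in it was held still over the shock indicator, at about 19 s of the 61 s allowed.

**Last checks**
- **Flaps:** the long flap's top measured about 0.108 m and the disc about 0.112 m, against 0.108 and 0.113 expected.
- **Centring:** the lens centre was at about (0.517, 0.068), within roughly 1–2 mm of the indicator.
- **Height:** by triangulation the lens was at 0.186 m and the pointer tip between 0.184 and 0.186 m, so they agree to about 1–2 mm.
- **Level:** the tool was within about 0.1° of vertical. The glass slopes from depth were noisy, up to about 1.1°.
- **Touching nothing else:** the wrist force was only sensor-level. In the pictures the stand and pointer looked unmoved, and the lens was clear of the carton.

**A disagreement:** triangulated heights read about 3–5 mm high on points of known height. I set the lens height from its difference to the pointer tip instead, and the arm's own position (lens about 0.182 m, corrected tip about 0.181 m) agrees with that.

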